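# Clamp the springform cake tin

### The arm

A 6-joint arm with a two-finger parallel gripper is mounted at the origin on a cart in front of the work surface, level with it; the furniture and walls round the work are solid. World frame = base frame: x ahead of the robot, y to its left, z up, the work surface at z = 0. Lengths are in m, angles in rad, forces in N, time in s.
With the tool pointing down it reaches from about 0.275 to 0.75 m from the base axis. Payload 10.2 kg.
Tool frame: the origin (TCP) lies on the centre line of the jaws, within the pads' length; the fingertips stand 14 mm ahead of it and the grasp point (between the pads) lies 5 mm behind it; z points along the fingers, y is the line along which they close (so a half turn about z gives the same grasp; the last joint's range is limited). The gripper opens to 88 mm and grips with 3 to 60 N. Pads are 18 mm wide; open, the fingers measure 123 mm over their backs; the gripper's body (75 mm by 187 mm) begins 45 mm behind the grasp point.
Start: joints at [1.094, 0.313, 1.498, -0, 1.331, -0.223], TCP at [0.132, 0.508, 0.253] pointing down, gripper open.
Joint ranges: [-2.94, 2.94], [-0.97, 2.17], [0.19, 2.56], [-1.23, 4.37], [0.02, 3.11], [-2.88, 2.88]. Speed limits (rad/s): [2.39, 2.39, 3.01, 3.14, 3.14, 3.14].

### API

Orientations are given as a 3x3 rotation matrix whose columns are the frame's x, y, z axes.
In Python, from workcell import manip gives the robot as it stands.
- The arm moves only by the tool servo_tool, never from a script. Its argument "moves" is a list of rows, each a list of 5 numbers: the closure in counts, from 0 (fully open) to 255 (shut), then the shift along the tool's x, y, z scaled (see below), then the turn about the tool's z scaled (see below). A call has exactly 10 rows; each row is the pose to reach, as a shift and turn from the pose commanded when the call began, along the tool's axes at that moment, turning the shorter way round; what a row does not reach only later rows make up. The controller multiplies each number of a shift by 0.25 m and each number of a turn by pi rad. A row lasts 1/12 s, in which the tool goes at most 41.7 mm and 7.16 degrees, less where a joint would pass 70% of its speed; a pose out of reach is approached as far as the arm can. A call with a number of a shift or a turn outside -1 to 1 is refused whole. A call with a gripper value outside its range is refused whole. The fingers move at their own pace and stop on an object; "grip_force" is the grip in N (left out, the last holds). Time passes only in rows, so rows that repeat a pose let the fingers close, or fill a call up. It gives the time, the measured TCP pose, the force, the opening and the grip force at its end, in the units of the state.
- manip.sense(): the state, without advancing time (a new reading comes with each control period).
- manip.camera(name): name is "scene" or "top" or "wrist"; returns a dict with "pixels" (480x640x3 uint8, blue, green, red), "mtx" (3x3 intrinsics, pixels), "k1" (the pictures are not rectified: a ray, as slopes to the right and down, at radius r is drawn at 1 + k1 r^2 times it, then the intrinsics apply), "extrinsics" (4x4, takes a point from camera to world coordinates). Camera axes: x right, y up, looking along -z (the intrinsics and any distortion apply to the point x, -y, -z); pixel columns grow to the right and rows downward; lengths in m; the calibration is good to about 2 mm. A picture is of the moment at which its call begins. There is no depth.
- manip.job_done(): hands the job in; it is judged then, once.
The state is a dict: "time_s": time; "joint_pos": joint angles; "joint_vel": joint speeds; "joint_torque": joint torques, N m; "tcp_pos": TCP position; "tcp_rot": TCP orientation; "contact_force": force on the tool from outside, world axes, zero at the start; "moment": the same for the moment, N m; "opening": opening from 0.0 (shut) to 1.0 (fully open); "finger_force": force on a finger pad.
Only numpy, scipy, OpenCV 4.12 (cv2) and the standard library are available. Lean on these libraries where they do the work, as an engineer would, in place of code of your own. Each camera call takes 0.05 s, during which the arm holds its last target. There are 200 camera calls.

### The job

The side of the springform cake tin has sprung open. Take the upright post of its draw latch, feel the brass T-bar gently into the keeper on the loose side of the tin without pressing it hard on the keeper's outside (it may sit a few millimetres longer or shorter than it looks), and pull back lightly until it catches. Then let go of the post and push the red lever round past its centre, with no more force than it needs and without pinching it or ramming it on its stop, until it snaps shut and holds the tin clamped; leave the things around it where they are.

Things in the scene. Friction and masses are not known exactly. Their poses are not given: they have to be found in the camera images.
- tin: dark round springform cake tin, 200 mm across, rim 62 mm high, fast on a black 240 mm grip mat. Origin: its centre at counter level; its -x side, more or less towards the robot, carries the latch. Left half of the wall (+y) fixed, right half (-y) is the loose band. Latch parts turn about upright axes in a level plane, middle 40 mm up. Lever pivot at (-116, 12) mm in this frame
- band (a joint): opening of the loose right half of the wall about the hinge at the tin's back ((103, 0) mm in the tin's frame), rad: about 0.11 sprung open, 0 shut. A spring opens it: about 20 N at the keeper when open, 27 N when shut. Properly clamped it reads 0.003 to 0.07, as the T-bar is set
- lever (a joint): lever angle, rad: 0 shut against its stop, handle along the wall to the tin's +y; grows as the handle swings out (1.4 straight out to the tin's -x; limit 2.9). Starts at 1.8 to 2.2, stays where left. Hooked, the paddle needs up to about 10 N; dead centre at about 0.2, below that the band's spring snaps it shut. Opening it from 0 to 2.5 lets the rod out by some 30 mm
- paddle: red plastic paddle at the lever's end, to be pushed: 40 mm long, 30 mm high (30 to 60 mm above the counter), 7 mm thick; more than 25 N on it is too much. Origin on the lever's pivot axis, 40 mm up; its axes are the tin's turned about z by the lever angle; the handle runs from the origin along its own direction (0.199, 0.980) in x, y
- paddle_mid (a point): middle of the paddle, 66 mm from the lever's pivot, 45 mm above the counter
- draw_rod: draw rod, pivoted on the lever 18 mm from the lever's pivot (at (3.6, 17.6) mm in the paddle's frame). Origin on that pivot axis, 40 mm up; its -y axis runs along the rod past the post (36 mm from the origin) to an upright brass T-bar at the end, 8 mm thick, 23 to 57 mm above the counter, its axis 35 to 47 mm beyond the post: a thread sets this, differently each time, unmeasured
- post (a point): on the axis of the draw rod's upright thumb post, 86 mm above the counter: steel pin 9 mm thick with a 12 mm red cap, free to grip from 62 to 95 mm up, higher than all else near. It moves freely in the level plane and stays where left; where it is held settles both rod and lever. Within 54 mm of the lever's pivot
- keeper: steel catch on the loose band: a pocket open to its -x (outwards), with two lips on its +y side, above and below the rod, leaning a little over the pocket. Origin: the T-bar's axis when seated on the pocket's floor and against the lips, 40 mm up. Axes: the tin's, turned about z by the band's opening
- keeper_rim: outer faces of the keeper's lips, and the shoulder on the -y side of its pocket: what the T-bar meets if it misses. Origin and axes as the keeper's. These faces lie 8 mm out (-x) of the origin, so a bar that misses stops with its axis 12 mm out; lip face 8.5 mm wide, shoulder 14 mm. More than 10 N of the bar on it is too much
- mouth (a point): middle of the pocket's mouth, in the plane of the keeper's outer faces, 40 mm above the counter. The mouth is about 10.5 mm wide along the keeper's y (the 8 mm bar has 1.3 mm to either side); the bar's axis goes in 8 mm past this plane to the floor
- jar: small purple jar, 59 x 59 x 66 mm; bystander, origin under its middle
- spice_black: spice jar with a black cap, 41 x 41 x 105 mm; bystander, origin under its middle
- shaker: grey salt shaker, 41 x 41 x 76 mm; bystander, origin under its middle
- teaspoon: teaspoon, 137 x 28 x 13 mm, lying along its x; bystander, origin under its middle
- vitamins: white bottle with a white cap, 54 x 55 x 101 mm; bystander, origin under its middle
- tape: roll of beige tape lying flat, 104 x 102 x 25 mm; bystander, origin under its middle

How it is judged:
By the outcome, as a careful person would: the job done as asked, in the order asked, and still so for the second after the job is handed in, with the robot touching nothing.
It also fails if it takes over 72 s, if anything falls off the work surface, if the arm or the gripper's body presses on something with over 40 N, if the wrist force passes 120 N, or if a joint passes its speed limit or range.

## Working session

There is one attempt and no reset: what is moved stays moved. The work goes in short steps, Python scripts to look and compute and a tool call to move; the robot and the scene stay as the last step left them, time stands still between calls to the robot, and variables do not carry over. Pictures are saved under pics/ and viewed, at most 10 in all, crops included, and the job is handed in when it is done.

Besides the shell and the picture viewer there is one more tool, called as a command line: name --pt "numbers of a row" for each row, then --argument value for the rest. servo_tool: Moves the arm, as the interface text tells. Shifts and turns lie within -1 to 1; 1 stands for 0.25 m of shift or pi rad of turn. Its arguments: {"type":"object","properties":{"moves":{"type":"array"},"grip_force":{"type":"number"}},"required":["moves"]}

```bash
mkdir -p pics; cat > h.py <<'E'
import numpy as np, cv2
from workcell import manip
def snap(n,f):
    c=manip.camera(n); cv2.imwrite('pics/'+f+'.png',c['pixels']); np.savez('pics/'+f+'.npz',m=c['mtx'],k=c['k1'],e=c['extrinsics'],p=c['pixels']); return c
def ray(f,u,v):
    d=np.load('pics/'+f+'.npz'); m=d['m'];k=float(d['k']);e=d['e']
    p=cv2.undistortPoints(np.array([[[u,v]]],float),m,np.array([k,0,0,0.]))[0,0]
    # drawn = 1+k r^2 times the ray
    return e[:3,3], e[:3,:3]@np.array([p[0],-p[1],-1.])
def atz(f,u,v,z):
    o,d=ray(f,u,v); return o+d*(z-o[2])/d[2]
def proj(f,P):
    d=np.load('pics/'+f+'.npz'); e=d['e'];q=e[:3,:3].T@(np.array(P)-e[:3,3]); s=np.array([q[0],-q[1]])/-q[2]
    s=s*(1+float(d['k'])*(s@s)); return (d['m']@[s[0],s[1],1])[:2]
def crop(f,u0,v0,u1,v1,s,o):
    p=np.load('pics/'+f+'.npz')['p'][v0:v1,u0:u1]; cv2.imwrite('pics/'+o+'.png',cv2.resize(p,None,fx=s,fy=s,interpolation=cv2.INTER_CUBIC))
E
python3 -c "
from h import *
snap('top','t0');snap('scene','s0');s=manip.sense();print(s)
for n in ['t0','s0']:print(np.load('pics/'+n+'.npz')['e'])"
```

```text
{'time_s': 0.1, 'joint_pos': array([ 1.09360453e+00,  3.13387952e-01,  1.49832327e+00,  1.41211376e-05,
        1.33098846e+00, -2.23410586e-01]), 'joint_vel': array([ 0.00158424, -0.00149189, -0.00406668,  0.00081872, -0.00169872,
        0.00086503]), 'joint_torque': array([ 3.98529810e-03, -4.02815259e+01, -2.52642006e+01,  6.95890677e-02,
        3.42290942e-02, -9.00166879e-05]), 'tcp_pos': array([0.13173453, 0.50800849, 0.25223565]), 'tcp_rot': array([[-9.67969100e-01,  2.51068815e-01, -5.20627237e-04],
       [ 2.51069222e-01,  9.67968642e-01, -9.77058966e-04],
       [ 2.58641802e-04, -1.07647636e-03, -9.99999387e-01]]), 'contact_force': array([ 0.993044  , -0.18359749,  0.55059685]), 'moment': array([ 0.02062665, -0.03136478,  0.04014048]), 'finger_force': 0.0, 'opening': 1.0003116593334918}
[[-0.02280908  0.99699004 -0.07409856  0.51656397]
 [-0.99972146 -0.02319532 -0.00435608 -0.00378744]
 [-0.00606171  0.07397856  0.99724141  1.38441045]
 [ 0.          0.          0.          1.        ]]
[[ 0.81160146  0.30251856 -0.49978554 -0.11902752]
 [-0.58405927  0.40062941 -0.70595385 -0.9995667 ]
 [-0.01333535  0.86485756  0.50184018  0.80151225]
 [ 0.          0.          0.          1.        ]]
```

View pics/t0.png

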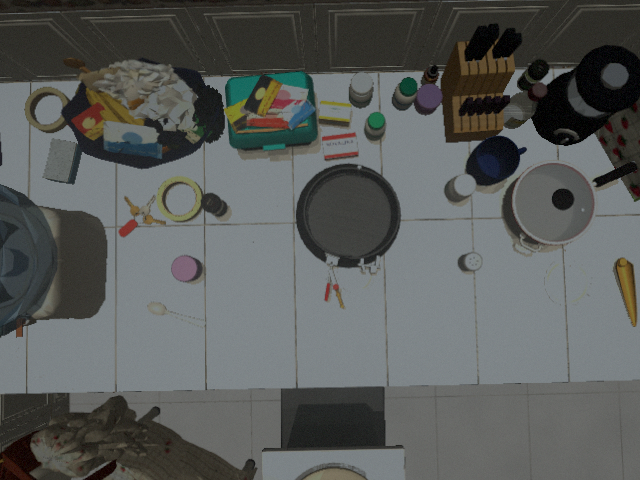

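View pics/s0.png

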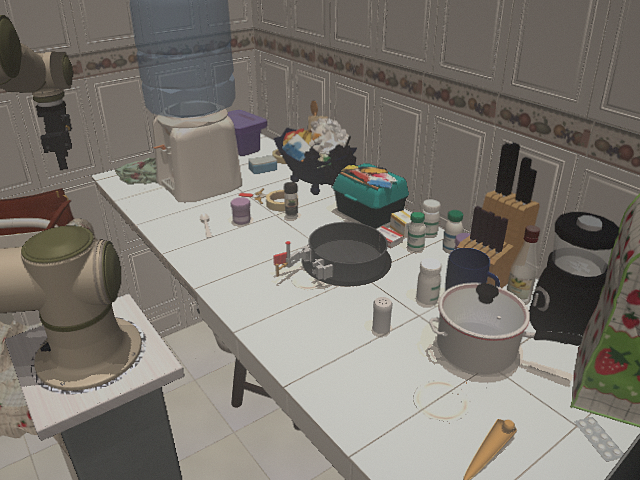

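The top view shows the tin at about (348,216), with the latch at about (325–380, 255–305). In the scene view the latch is near (275–330, 240–280).

```bash
python3 -c "
from h import *
crop('t0',290,155,410,315,5,'t0a') if 0 else crop('t0',290,235,410,315,6,'t0a');crop('s0',255,210,400,295,5.5,'s0a')
print(atz('t0',348,216,.06), proj('t0',[.4,0,0]))"
```

```text
[ 0.66444306 -0.04662883  0.06      ] [329.48187451 336.25148203]
```

View pics/t0a.png

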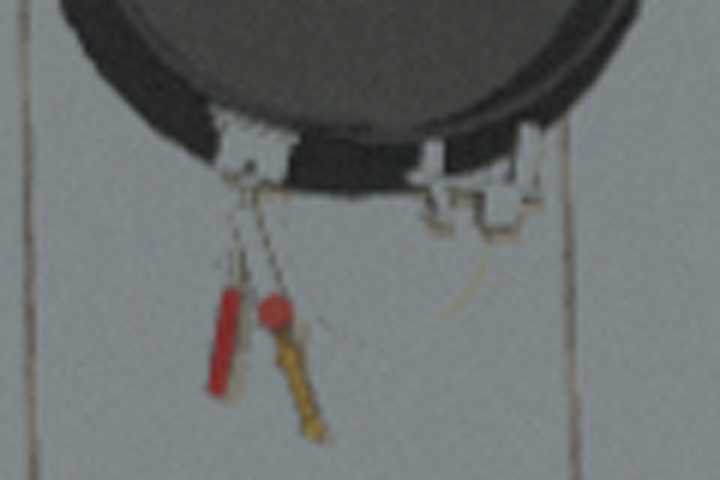

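servo_tool --pt "0 -0.05 -0.04 0 0" --pt "0 -0.16 -0.14 0 0" --pt "0 -0.28 -0.245 0 0" --pt "0 -0.4 -0.35 0 0" --pt "0 -0.52 -0.455 0 0" --pt "0 -0.64 -0.56 0 0" --pt "0 -0.76 -0.665 0 0" --pt "0 -0.87 -0.76 0 0" --pt "0 -0.95 -0.83 0 0" --pt "0 -0.98 -0.857 0 0"

```text
time_s: 0.93
tcp_pos: [0.3166, 0.2368, 0.2526]
tcp_rot: [[-0.967, 0.254, 0.0], [0.254, 0.967, -0.001], [-0.0, -0.001, -1.0]]
contact_force: [-0.3, -0.2, -0.2]
opening: 1.001
finger_force: 0.0
```

servo_tool --pt "0 -0.05 -0.04 0 -0.02" --pt "0 -0.16 -0.14 0 -0.05" --pt "0 -0.28 -0.245 0 -0.08" --pt "0 -0.4 -0.35 0 -0.08" --pt "0 -0.52 -0.455 0 -0.08" --pt "0 -0.64 -0.56 0 -0.08" --pt "0 -0.76 -0.665 0 -0.08" --pt "0 -0.87 -0.76 0 -0.08" --pt "0 -0.95 -0.83 0 -0.08" --pt "0 -0.98 -0.857 0 -0.08"

```text
time_s: 1.77
tcp_pos: [0.4997, -0.0324, 0.252]
tcp_rot: [[-1.0, 0.005, -0.001], [0.005, 1.0, -0.0], [0.001, -0.0, -1.0]]
contact_force: [-0.2, 0.1, -0.5]
opening: 0.996
finger_force: 0.0
```

```bash
python3 -c "
from h import *
snap('wrist','w0');s=manip.sense();print(s['time_s'],s['tcp_pos'],s['tcp_rot'],np.load('pics/w0.npz')['e'],np.load('pics/w0.npz')['m'])"
```

```text
1.8167 [ 0.49965016 -0.03218356  0.25196492] [[-9.99985596e-01  5.29227956e-03 -8.93880075e-04]
 [ 5.29240285e-03  9.99985986e-01 -1.35625119e-04]
 [ 8.93149782e-04 -1.40353939e-04 -9.99999591e-01]] [[ 0.00549504 -0.95946265 -0.28178225  0.42778113]
 [ 0.99998364  0.00482434  0.00307393 -0.03323281]
 [-0.00158991 -0.28179453  0.95947346  0.3844473 ]
 [ 0.          0.          0.          1.        ]] [[382.19122278   0.         316.7580384 ]
 [  0.         382.19122278 242.58777453]
 [  0.           0.           1.        ]]
```

View pics/w0.png

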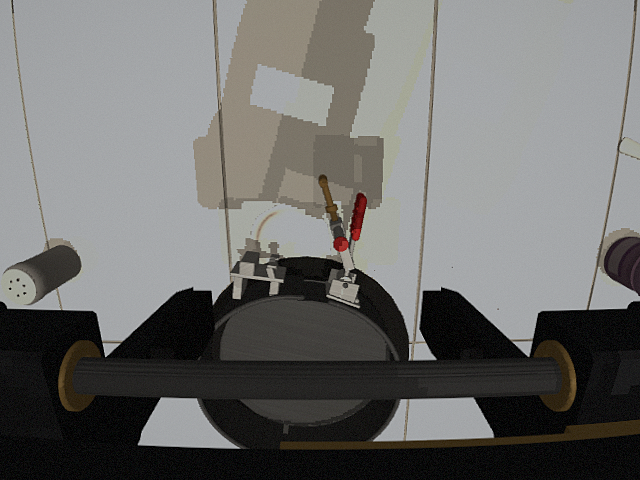

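The wrist view is rotated, with robot-side up. It shows the T-bar top at about (323,179), the post cap at (340,244), the paddle near (360,215) and the keeper at about (258,272).

```bash
python3 -c "
from h import *
crop('w0',215,165,395,305,4.3,'w0a')"
```

```text
(no output)
```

View pics/w0a.png

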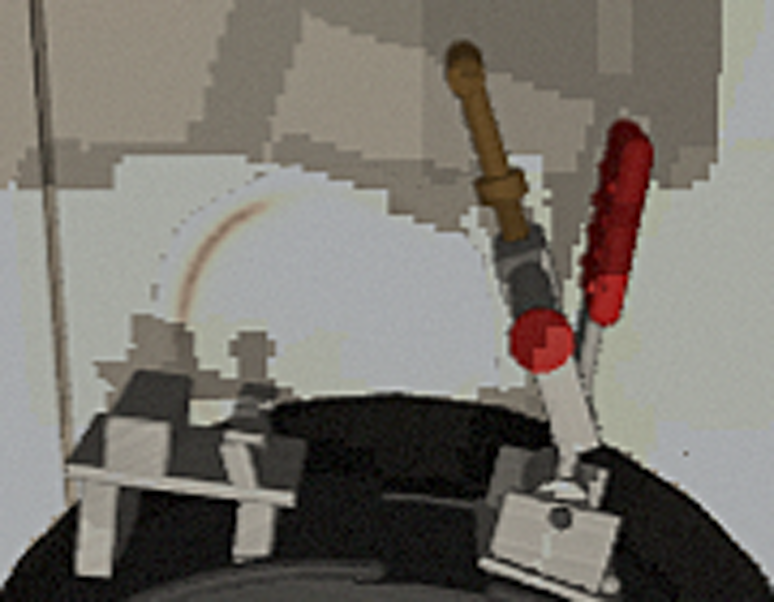

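```bash
python3 -c "
from h import *
C=lambda u,v,z:atz('w0',215+u/4.3,165+v/4.3,z)
A=lambda u,v,z:atz('t0',290+u/6,235+v/6,z)
for n,u,v,z in [('post',541,337,.095),('T',463,55,.057),('piv',560,517,.055),('shoR',170,418,.057),('shoL',105,420,.057),('lipL',225,432,.057),('lipR',265,432,.057),('padend',630,125,.06),('padin',605,300,.06)]: print(n,C(u,v,z))
print('top')
for n,u,v,z in [('post',276,312,.095),('T',315,435,.057),('piv',250,170,.055),('padend',217,390,.06),('padin',230,295,.06)]: print(n,A(u,v,z))
# tin rim circle from top image: dark interior edges
crop('t0',290,155,410,275,5,'t0b')"
```

```text
post [ 0.51352856 -0.01516014  0.095     ]
T [ 0.46639642 -0.02892144  0.057     ]
piv [ 0.56601016 -0.00802917  0.055     ]
shoR [ 0.54225477 -0.09095319  0.057     ]
shoL [ 0.54265807 -0.10481777  0.057     ]
lipL [ 0.54543536 -0.07941971  0.057     ]
lipR [ 0.54546648 -0.07092847  0.057     ]
padend [0.48002998 0.00422407 0.06      ]
padin [5.16064978e-01 3.88368078e-05 6.00000000e-02]
top
post [ 0.51066434 -0.01638435  0.095     ]
T [ 0.46591333 -0.02976636  0.057     ]
piv [ 0.56212246 -0.00856455  0.055     ]
padend [0.48296153 0.00520133 0.06      ]
padin [ 5.17002375e-01 -2.69943496e-04  6.00000000e-02]
```

View pics/t0b.png

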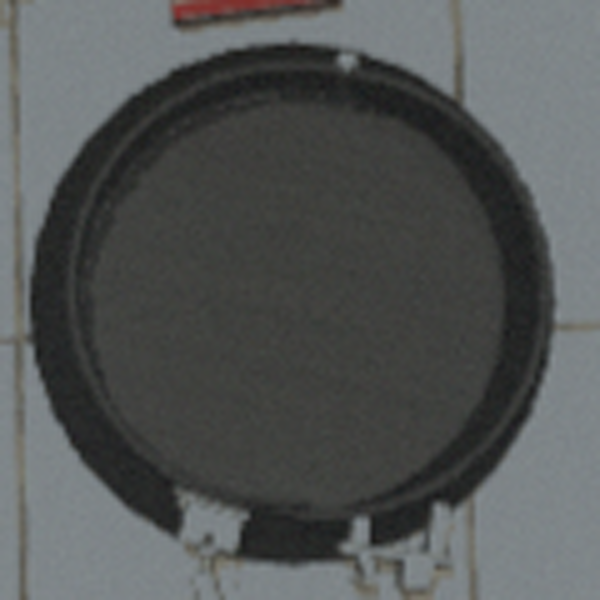

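```bash
python3 -c "
from h import *
c=atz('t0',348.2,215.4,.002);h=atz('t0',359.4,167.4,.062);print(c,h,np.linalg.norm((h-c)[:2]))
x=(h-c)[:2];a=np.arctan2(x[1],x[0]);print('yaw',a)
R=np.array([[np.cos(a),-np.sin(a)],[np.sin(a),np.cos(a)]])
print('pivot pred',c[:2]+R@[-.116,.012])
for n,p in [('post',(.5121,-.0158)),('T',(.4662,-.0293)),('sho',(.5423,-.0909)),('lipL',(.5454,-.0794)),('pivm',(.564,-.008))]: print(n,R.T@(np.array(p)-c[:2]))
"
```

```text
[ 0.67228346 -0.0489958   0.002     ] [ 0.7708375  -0.07430963  0.062     ] 0.10175307612119655
yaw -0.2514174315969298
pivot pred [ 0.56291574 -0.00851493]
post [-0.16340577 -0.00769782]
T [-0.20450422 -0.03219226]
sho [-0.11547208 -0.07292367]
lipL [-0.11533047 -0.06101401]
pivm [-0.11507793  0.01276848]
```

The tin is centred at about (0.672, -0.049) with yaw -0.25. The predicted pivot agrees with the one I measured. I'll move closer for the keeper and the rod length.

servo_tool --pt "0 0.005 -0.005 0.03 0" --pt "0 0.015 -0.02 0.1 0" --pt "0 0.03 -0.035 0.2 0" --pt "0 0.04 -0.05 0.3 0" --pt "0 0.05 -0.06 0.38 0" --pt "0 0.055 -0.07 0.44 0" --pt "0 0.06 -0.072 0.46 0" --pt "0 0.06 -0.072 0.468 0" --pt "0 0.06 -0.072 0.468 0" --pt "0 0.06 -0.072 0.468 0"

```text
time_s: 2.65
tcp_pos: [0.4838, -0.0471, 0.1366]
tcp_rot: [[-1.0, 0.002, 0.001], [0.002, 1.0, -0.0], [-0.001, -0.0, -1.0]]
contact_force: [-0.4, -0.1, 1.2]
opening: 1.001
finger_force: 0.0
```

```bash
python3 -c "
from h import *
snap('wrist','w1');s=manip.sense();print(s['time_s'],s['tcp_pos'])
crop('w1',240,170,440,320,4,'w1a')"
```

```text
2.7 [ 0.48385831 -0.04725296  0.13667449]
```

View pics/w1a.png

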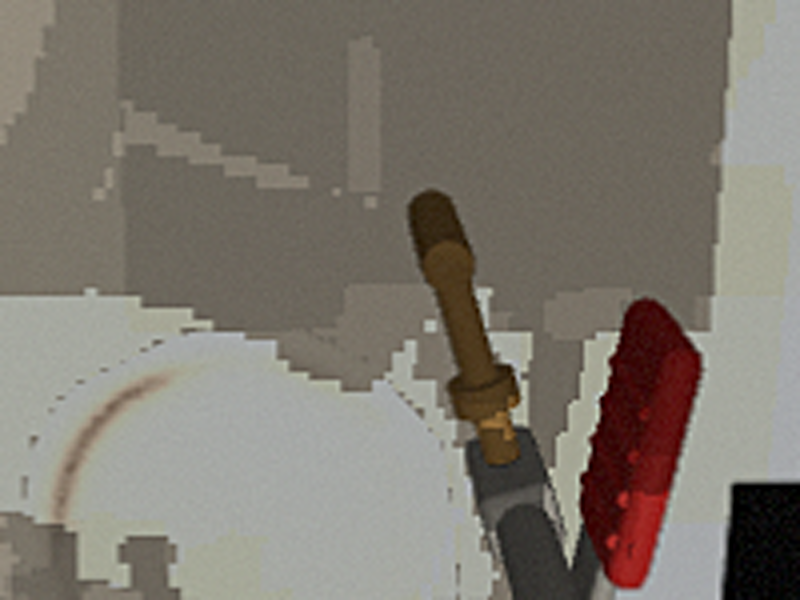

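The rod and T-bar show clearly, with the T-bar top centre at about (352,235). The keeper and post sit lower in the frame, so I'll crop there.

```bash
python3 -c "
from h import *
crop('w1',240,285,440,435,4,'w1b')
print(atz('w1',240+449/4,170+262/4,.057),atz('w0',215+463/4.3,165+76/4.3,.057))"
```

```text
[ 0.47005877 -0.02823162  0.057     ] [ 0.47056266 -0.02892791  0.057     ]
```

View pics/w1b.png

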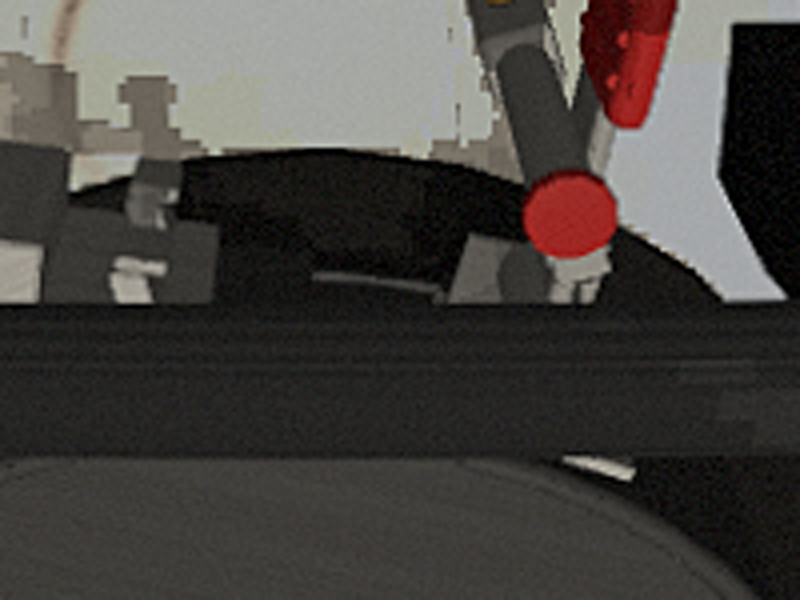

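```bash
cat >> h.py <<'E'
def tri(*obs):
    A=np.zeros((3,3));b=np.zeros(3)
    for f,u,v in obs:
        o,d=ray(f,u,v);d=d/np.linalg.norm(d);M=np.eye(3)-np.outer(d,d);A+=M;b+=M@o
    return np.linalg.solve(A,b)
E
python3 -c "
from h import *
W=lambda u,v:('w0',215+u/4.3,165+v/4.3)
V=lambda u,v:('w1',240+u/4,285+v/4)
T=('w1',240+449/4,170+262/4)
print('sho',tri(W(169,419),V(42,245)),'lip',tri(W(226,434),V(112,258)))
print('T',tri(W(463,76),T),'post',tri(W(541,337),V(571,213)))
for z in (.05,.054,.057,.06): print(z,atz(*V(42,245),z)[:2],atz(*V(112,258),z)[:2],atz(*V(166,262),z)[:2])
print('sho bottom',[atz(*V(70,150),z)[:2] for z in (.02,.025,.03)])
p=atz(*V(571,213),.095);t=atz(*T,.057);print(p,t,np.linalg.norm((p-t)[:2]))
p=atz(*W(541,337),.095);t=atz(*W(463,76),.057);print(p,t,np.linalg.norm((p-t)[:2]))
"
```

```text
sho [ 0.54197314 -0.09074978  0.05846026] lip [ 0.5468647  -0.07991566  0.05429695]
T [ 0.47042644 -0.02854882  0.05643897] post [ 0.51236698 -0.01535788  0.098854  ]
0.05 [ 0.54721733 -0.09228602] [ 0.54958904 -0.08086776] [ 0.55030013 -0.07200085]
0.054 [ 0.54473803 -0.09147934] [ 0.54706639 -0.08026975] [ 0.54776449 -0.07156486]
0.057 [ 0.54287855 -0.09087434] [ 0.54517441 -0.07982124] [ 0.54586277 -0.07123788]
0.06 [ 0.54101908 -0.09026933] [ 0.54328243 -0.07937272] [ 0.54396104 -0.07091089]
sho bottom [array([ 0.54590773, -0.09205341]), array([ 0.54320846, -0.09117128]), array([ 0.5405092 , -0.09028916])]
[ 0.51463103 -0.0145713   0.095     ] [ 0.47005877 -0.02823162  0.057     ] 0.04661856739104713
[ 0.51352856 -0.01516014  0.095     ] [ 0.47056266 -0.02892791  0.057     ] 0.04511784433958025
```

The post is at about (0.514, -0.015), the mouth at about (0.544, -0.0854), and L is about 45.5 mm. I'll descend on the post.

servo_tool --pt "0 -0.02 0.02 0 0" --pt "0 -0.06 0.06 0 0" --pt "0 -0.1 0.11 0.02 0" --pt "0 -0.12 0.129 0.06 0" --pt "0 -0.12 0.129 0.12 0" --pt "0 -0.12 0.129 0.17 0" --pt "0 -0.12 0.129 0.2 0" --pt "0 -0.12 0.129 0.215 0" --pt "0 -0.12 0.129 0.215 0" --pt "0 -0.12 0.129 0.215 0" --grip_force 15

```text
time_s: 3.53
tcp_pos: [0.5138, -0.0155, 0.0823]
tcp_rot: [[-1.0, 0.003, 0.0], [0.003, 1.0, -0.0], [-0.0, -0.0, -1.0]]
contact_force: [0.6, -0.3, -0.2]
opening: 1.0
finger_force: 0.0
```

```bash
python3 -c "
from h import *
snap('wrist','w2');s=manip.sense();print(s['time_s'],s['tcp_pos'],s['tcp_rot'],s['contact_force'])
"
```

```text
3.5833 [ 0.51392079 -0.01554308  0.08256614] [[-9.99996111e-01  2.57899965e-03  1.06188255e-03]
 [ 2.57867605e-03  9.99996628e-01 -3.05997378e-04]
 [-1.06266813e-03 -3.03257937e-04 -9.99999389e-01]] [-0.27271328  0.44304451  0.87226227]
```

View pics/w2.png

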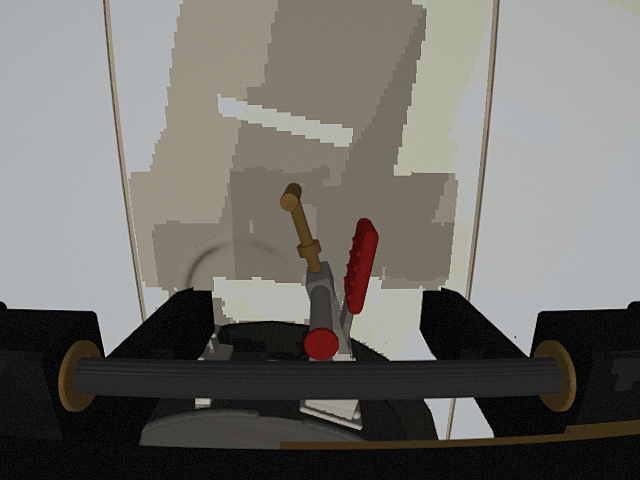

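The red cap centre is at (321,344), between the open fingers. The T-bar top is at (289.5,203).

```bash
python3 -c "
from h import *
p=atz('w2',321,344,.095);t=atz('w2',289.5,203,.057);print(p,t,np.linalg.norm((p-t)[:2]))"
```

```text
[ 0.5146823  -0.01538504  0.095     ] [ 0.47093145 -0.02822403  0.057     ] 0.045595792299306034
```

servo_tool --pt "120 0 0 0 0" --pt "200 0 0 0 0" --pt "255 0 0 0 0" --pt "255 0 0 0 0" --pt "255 0 0 0 0" --pt "255 0 0 0 0" --pt "255 0 0 0 0" --pt "255 0 0 0 0" --pt "255 0 0 0 0" --pt "255 0 0 0 0" --grip_force 15

```text
time_s: 4.42
tcp_pos: [0.5136, -0.0154, 0.082]
tcp_rot: [[-1.0, 0.003, -0.0], [0.003, 1.0, -0.0], [0.0, -0.0, -1.0]]
contact_force: [-0.5, -0.2, -0.1]
opening: 0.266
finger_force: 0.0
```

servo_tool --pt "255 0 0 0 0" --pt "255 0 0 0 0" --pt "255 0 0 0 0" --pt "255 0 0 0 0" --pt "255 0 0 0 0" --pt "255 0 0 0 0" --pt "255 0 0 0 0" --pt "255 0 0 0 0" --pt "255 0 0 0 0" --pt "255 0 0 0 0"

```text
time_s: 5.25
tcp_pos: [0.5136, -0.0154, 0.082]
tcp_rot: [[-1.0, 0.002, -0.0], [0.002, 1.0, -0.0], [0.0, -0.0, -1.0]]
contact_force: [0.0, 0.0, 0.3]
opening: 0.096
finger_force: 15.0
```

```bash
cat >> h.py <<'E'
P=np.array([.5665,-.008]);M=np.array([.5442,-.0854]);N=np.array([.990,-.140])
def chain(T,L=.0456,P=P,a=.018):
    R=.036+L; d=T-P; D=np.linalg.norm(d); c=(D*D+a*a-R*R)/(2*D*a)
    g=np.arccos(np.clip(c,-1,1)); th=np.arctan2(d[1],d[0])-g
    Q=P+a*np.array([np.cos(th),np.sin(th)]); return Q+.036*(T-Q)/R, (th+.251-1.370)%(2*np.pi), c
def fromT(post,L=.0456):  # T from post, same branch (numerical)
    from scipy.optimize import fsolve
    return fsolve(lambda T:chain(T,L)[0]-post,post+np.array([-.01,-.04]))
E
python3 -c "
from h import *
s=manip.sense();print(s['tcp_pos'],s['opening'],s['finger_force'],s['contact_force'])
print(chain(np.array([.4705,-.0283])))
for o in (.035,.022,.014,.006,0,-.004,-.008): print(o,chain(M-o*N))"
```

```text
[ 0.51357369 -0.01540489  0.08196432] 0.09598194301382117 14.999991967342794 [0.04534509 0.0274547  0.32355652]
(array([ 0.51421911, -0.01533854]), np.float64(1.8611036676037465), np.float64(0.932371633986137))
0.035 (array([ 0.53132626, -0.04043562]), np.float64(2.0673770237496623), np.float64(0.6523127466761097))
0.022 (array([ 0.53712729, -0.03915687]), np.float64(1.859690748218184), np.float64(0.36388612145307847))
0.014 (array([ 0.5407409 , -0.03904201]), np.float64(1.7979849371264987), np.float64(0.22053263409020132))
0.006 (array([ 0.54427723, -0.03935875]), np.float64(1.7798579413818985), np.float64(0.11041740158270476))
0 (array([ 0.54686226, -0.03987778]), np.float64(1.795033097084346), np.float64(0.05293226660804905))
-0.004 (array([ 0.54855746, -0.04036173]), np.float64(1.819141998221932), np.float64(0.027593611375312358))
-0.008 (array([ 0.55023874, -0.04095882]), np.float64(1.8545513679962315), np.float64(0.013089179269496034))
```

servo_tool --pt "255 -0.006 -0.015 0 0" --pt "255 -0.014 -0.032 0 0" --pt "255 -0.022 -0.046 0 0" --pt "255 -0.034 -0.059 0 0" --pt "255 -0.047 -0.071 0 0" --pt "255 -0.061 -0.082 0 0" --pt "255 -0.076 -0.09 0 0" --pt "255 -0.092 -0.096 0 0" --pt "255 -0.092 -0.096 0 0" --pt "255 -0.092 -0.096 0 0"

```text
time_s: 6.08
tcp_pos: [0.537, -0.0396, 0.082]
tcp_rot: [[-1.0, 0.003, 0.001], [0.003, 1.0, -0.0], [-0.001, -0.0, -1.0]]
contact_force: [-1.8, -1.1, 1.1]
opening: 0.098
finger_force: 15.0
```

```bash
python3 -c "
from h import *
s=manip.sense();print(s['time_s'],s['tcp_pos'],s['opening'],s['finger_force'],s['contact_force'])
snap('wrist','w3');snap('top','t3')
print(proj('w3',[*(M-.022*N),.057]),proj('w3',[*M,.057]))
crop('w3',215,270,375,390,5,'w3a');d=np.load('pics/t3.npz')['p'][240:310,300:400]
a=cv2.imread('pics/w3a.png')
b=cv2.resize(d,None,fx=4,fy=4,interpolation=cv2.INTER_CUBIC);g=np.zeros((600,800,3),np.uint8)
# wide wrist crop scaled
p=np.load('pics/w3.npz')['p'][225:375,200:400];g[:]=cv2.resize(p,(800,600),interpolation=cv2.INTER_CUBIC)
g[:210,500:]=b[:210,60:360]
cv2.imwrite('pics/w3c.png',g)"
```

```text
6.0833 [ 0.5370045  -0.03962658  0.08197457] 0.09782728941948772 14.999576965346932 [-1.77954601 -1.05840845  1.13400355]
[222.94341336 267.00500475] [219.95037438 311.72869187]
```

View pics/w3c.png

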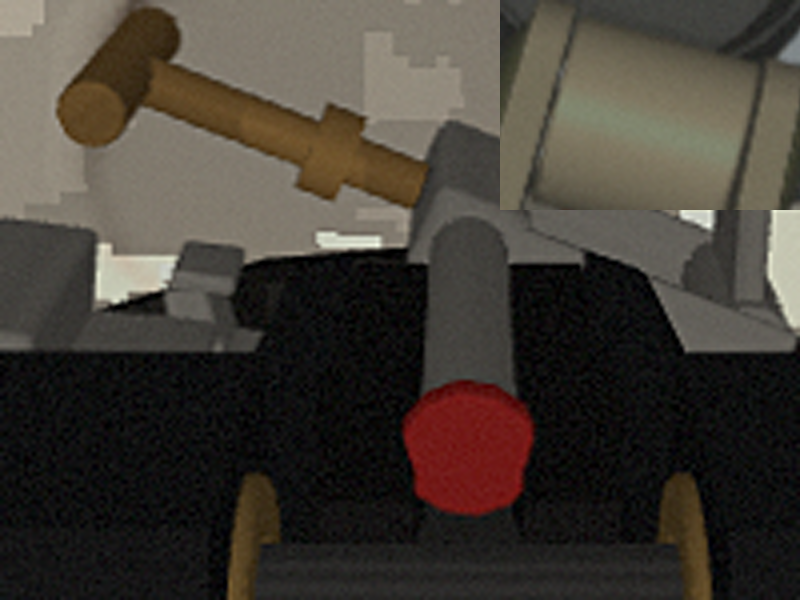

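The T-bar top is at about pixel (223,253). It sits clear in front of the mouth, between the shoulder's right edge (224,~284) and the lip (~242,~290). It is about 7 mm further out than I predicted.

```bash
python3 -c "
from h import *
t=atz('w3',223,253.3,.057);print('T',t, 'rel mouth in keeper',(t[:2]-M)@N,(t[:2]-M)@np.array([.14,.99]))
for f in('w2','w3'):
    p=np.load('pics/'+f+'.npz')['p'].astype(int);m=(p[...,2]>90)&(p[...,1]<60)&(p[...,0]<60);m[:,:290]=0;m[:,340:]=0;m[:310]=0
    v,u=np.nonzero(m);print(f,u.min(),u.max(),v.min(),v.max(),u.mean(),v.mean())
    print(atz(f,(u.min()+u.max())/2,v.mean(),.095))
# keeper in w3: shoulder front top corner & lip
S=lambda u,v:atz('w3',200+u/4,225+v/4,.057)
print('sho bottom right corner',[atz('w3',200+97/4,225+232/4,z)[:2] for z in(.02,.023,.03)])
print('lip low corner',[atz('w3',200+180/4,225+245/4,z)[:2] for z in(.02,.023,.03)])
"
```

```text
T [ 0.51607832 -0.08182108  0.057     ] rel mouth in keeper -0.028341513458410288 -0.0003939081184901561
w2 305 337 331 359 320.9520725388601 344.9779792746114
[ 0.515082   -0.01538472  0.095     ]
w3 301 332 322 352 316.6588541666667 337.2760416666667
[ 0.53495392 -0.04110251  0.095     ]
sho bottom right corner [array([ 0.54533949, -0.09211973]), array([ 0.54409629, -0.09132434]), array([ 0.54119548, -0.08946842])]
lip low corner [array([ 0.54724879, -0.08071991]), array([ 0.5459761 , -0.08010055]), array([ 0.5430065 , -0.07865536])]
```

```bash
python3 -c "
from h import *
a=chain(M-.0283*N)[0];print(a)
for o in(.02,.014,.009,.005,.002,0,-.002,-.004,-.006,-.008): print(o,chain(M-o*N)[0]-a, (chain(M-o*N)[0]-a)/.25)"
```

```text
[ 0.53427583 -0.03958099]
0.02 [0.00375888 0.00049483] [0.0150355  0.00197933]
0.014 [0.00646507 0.00053897] [0.02586028 0.0021559 ]
0.009 [0.00868699 0.00039082] [0.03474797 0.00156329]
0.005 [0.01043625 0.00015267] [0.04174498 0.0006107 ]
0.002 [ 1.17309918e-02 -9.65229039e-05] [ 0.04692397 -0.00038609]
0 [ 0.01258643 -0.0002968 ] [ 0.05034573 -0.00118718]
-0.002 [ 0.01343636 -0.00052476] [ 0.05374545 -0.00209905]
-0.004 [ 0.01428163 -0.00078075] [ 0.05712654 -0.00312299]
-0.006 [ 0.01512336 -0.00106503] [ 0.06049345 -0.00426013]
-0.008 [ 0.01596292 -0.00137784] [ 0.06385167 -0.00551135]
```

servo_tool --pt "255 -0.004 0.001 0 0" --pt "255 -0.008 0.002 0 0" --pt "255 -0.013 0.002 0 0" --pt "255 -0.018 0.002 0 0" --pt "255 -0.023 0.002 0 0" --pt "255 -0.027 0.002 0 0" --pt "255 -0.031 0.002 0 0" --pt "255 -0.035 0.0016 0 0" --pt "255 -0.035 0.0016 0 0" --pt "255 -0.035 0.0016 0 0" --grip_force 20

```text
time_s: 7.02
tcp_pos: [0.5454, -0.039, 0.0819]
tcp_rot: [[-1.0, 0.003, 0.0], [0.003, 1.0, 0.0], [-0.0, 0.0, -1.0]]
contact_force: [-2.2, 0.6, 1.3]
opening: 0.093
finger_force: 20.0
```

```bash
python3 -c "
from h import *
s=manip.sense();print(s['time_s'],s['tcp_pos'],s['contact_force'])
snap('wrist','w4')
p=np.load('pics/w4.npz')['p'];h=cv2.cvtColor(p,cv2.COLOR_BGR2HSV)
for f in('w3','w4'):
    q=np.load('pics/'+f+'.npz')['p'].astype(int);m=(q[...,2]-q[...,0]>35)&(q[...,1]-q[...,0]>10)
    m[:200]=0;m[345:]=0;m[:,310:]=0;m[:,:200]=0;v,u=np.nonzero(m)
    # T: per-row extents
    for r in range(v.min(),v.max()+1,2): print(f,r,u[v==r].min() if (v==r).any() else '',u[v==r].max() if (v==r).any() else '',(v==r).sum(),q[r,223].tolist())
"
```

```text
7.0167 [ 0.54542474 -0.0390026   0.08194988] [-2.16338587  0.60933175  1.26520356]
w3 227 235 238 3 [120, 135, 143]
w3 229 232 242 11 [121, 133, 143]
w3 231 230 240 11 [114, 129, 139]
w3 233 229 243 14 [119, 130, 139]
w3 235 227 241 13 [114, 127, 137]
w3 237 225 240 15 [105, 119, 128]
w3 239 223 238 15 [28, 48, 64]
w3 241 222 243 21 [28, 49, 68]
w3 243 220 248 24 [21, 45, 62]
w3 245 218 253 31 [32, 59, 79]
w3 247 216 258 36 [41, 76, 99]
w3 249 215 263 45 [37, 71, 96]
w3 251 214 282 52 [37, 67, 93]
w3 253 214 287 57 [39, 70, 94]
w3 255 215 290 60 [38, 69, 95]
w3 257 216 290 54 [35, 66, 89]
w3 259 217 290 46 [36, 68, 91]
w3 261 221 294 38 [40, 70, 90]
w3 263 267 299 33 [96, 106, 116]
w3 265 273 304 32 [93, 103, 112]
w3 267 276 306 31 [100, 110, 119]
w3 269 275 305 31 [97, 107, 112]
w3 271 274 304 28 [98, 109, 116]
w3 273 279 304 17 [99, 113, 121]
w3 275 298 303 6 [100, 114, 121]
w4 242 233 234 2 [101, 114, 125]
w4 244 229 236 8 [110, 123, 132]
w4 246 227 238 12 [114, 129, 136]
w4 248 225 239 13 [97, 107, 115]
w4 250 223 239 15 [33, 57, 73]
w4 252 222 236 12 [22, 47, 63]
w4 254 220 237 
[... 489 characters left out ...]
06, 205]
w4 288   0 [85, 94, 102]
w4 290   0 [64, 68, 68]
w4 292   0 [63, 68, 71]
w4 294   0 [63, 69, 68]
w4 296   0 [63, 69, 69]
w4 298   0 [64, 69, 71]
w4 300   0 [66, 70, 71]
w4 302   0 [65, 69, 72]
w4 304   0 [70, 73, 74]
w4 306   0 [65, 71, 72]
w4 308   0 [62, 65, 70]
w4 310   0 [65, 69, 69]
w4 312   0 [54, 61, 60]
w4 314   0 [23, 19, 21]
w4 316   0 [21, 15, 15]
w4 318   0 [0, 1, 0]
w4 320   0 [17, 21, 21]
w4 322   0 [8, 13, 13]
w4 324   0 [10, 10, 10]
w4 326   0 [22, 17, 17]
w4 328   0 [18, 9, 14]
w4 330   0 [12, 11, 6]
w4 332   0 [12, 10, 3]
w4 334   0 [13, 12, 11]
w4 336   0 [4, 12, 11]
w4 338   0 [12, 20, 16]
w4 340   0 [0, 0, 0]
w4 342   0 [18, 18, 15]
w4 344 264 264 1 [23, 25, 22]
```

```bash
cat >> h.py <<'E'
def kee(p): d=np.array(p)[:2]-M; return np.round(1e3*np.array([d@N, d@np.array([.14,.99])]),2)
def cap(f):
    p=np.load('pics/'+f+'.npz')['p'].astype(int);m=(p[...,2]>90)&(p[...,1]<60)&(p[...,0]<60);m[:,:290]=0;m[:,340:]=0;m[:310]=0
    v,u=np.nonzero(m);return atz(f,(u.min()+u.max())/2,v.mean(),.095)
E
python3 -c "
from h import *
print(kee(atz('w3',222.9,253.5,.057)),kee(atz('w4',218.8,270,.057)),cap('w4'))
s=manip.sense();print(s['tcp_pos'])
# keeper features predicted in w4
for y in(-5.25,5.25): print(proj('w4',[*(M+y*1e-3*np.array([.14,.99])),.057]), proj('w4',[*(M+y*1e-3*np.array([.14,.99])),.023]))
p=np.load('pics/w4.npz')['p'];
for r in(284,288,292,296,300,304,308,312): print(r,p[r,190:252:2].mean(1).astype(int).tolist())"
```

```text
[-28.24  -0.43] [-12.11   0.06] [ 0.54248831 -0.04049425  0.095     ]
[ 0.54538287 -0.03901364  0.08193531]
[205.54992853 293.37251924] [223.15029285 267.40446417]
[228.59208381 296.46004618] [242.58830946 269.99183972]
284 [66, 67, 62, 66, 65, 71, 61, 64, 65, 67, 61, 55, 56, 50, 53, 66, 201, 195, 195, 199, 196, 196, 195, 197, 171, 96, 98, 94, 99, 99, 59]
288 [66, 64, 61, 67, 63, 69, 69, 69, 64, 58, 50, 55, 54, 54, 55, 47, 78, 98, 42, 0, 7, 9, 31, 73, 70, 69, 79, 84, 94, 104, 88]
292 [89, 89, 97, 92, 93, 95, 89, 74, 52, 54, 53, 56, 52, 56, 57, 67, 68, 69, 68, 65, 66, 62, 67, 66, 69, 64, 57, 63, 64, 60, 59]
296 [97, 96, 95, 99, 97, 94, 90, 80, 52, 55, 61, 47, 55, 64, 64, 67, 68, 68, 65, 67, 70, 91, 87, 78, 73, 64, 65, 65, 63, 57, 67]
300 [94, 95, 93, 94, 96, 100, 91, 77, 53, 54, 50, 53, 69, 70, 70, 63, 63, 66, 65, 66, 63, 92, 91, 92, 94, 95, 98, 99, 99, 76, 86]
304 [95, 93, 96, 100, 98, 92, 87, 72, 52, 48, 52, 65, 67, 69, 64, 68, 65, 69, 66, 60, 100, 98, 99, 99, 99, 88, 52, 55, 50, 65, 70]
308 [100, 96, 93, 90, 93, 95, 92, 66, 49, 58, 60, 63, 66, 63, 68, 64, 63, 64, 70, 66, 85, 99, 99, 96, 95, 98, 81, 61, 57, 55, 68]
312 [52, 56, 61, 62, 59, 62, 54, 48, 42, 46, 49, 52, 52, 52, 56, 57, 56, 55, 59, 61, 59, 87, 85, 85, 83, 90, 91, 52, 55, 49, 60]
```

servo_tool --pt "255 -0.002 0 0 0" --pt "255 -0.004 0 0 0" --pt "255 -0.006 -0.0005 0 0" --pt "255 -0.008 -0.001 0 0" --pt "255 -0.01 -0.001 0 0" --pt "255 -0.012 -0.0013 0 0" --pt "255 -0.013 -0.0013 0 0" --pt "255 -0.013 -0.0013 0 0" --pt "255 -0.013 -0.0013 0 0" --pt "255 -0.013 -0.0013 0 0"

```text
time_s: 7.9
tcp_pos: [0.5485, -0.0394, 0.082]
tcp_rot: [[-1.0, 0.002, 0.0], [0.002, 1.0, -0.0], [-0.0, -0.0, -1.0]]
contact_force: [-4.2, 0.7, 1.7]
opening: 0.091
finger_force: 20.0
```

```bash
cat >> h.py <<'E'
def tbar(f):
    q=np.load('pics/'+f+'.npz')['p'].astype(int);m=((q[...,2]-q[...,0]>35)&(q[...,1]-q[...,0]>10)).astype(np.uint8)
    m[:200]=0;m[345:]=0;m[:,310:]=0;m[:,:190]=0
    v,u=np.nonzero(m);l=u.min();k=u<l+14;b=v[k].max();return l+8.7,b-8.5,l,b
E
python3 -c "
from h import *
s=manip.sense();print(s['time_s'],s['tcp_pos'],s['contact_force'])
snap('wrist','w5')
for f in('w3','w4','w5'): t=tbar(f);print(t,kee(atz(f,t[0],t[1],.057)),cap(f))
p=np.load('pics/w5.npz')['p']
for r in range(280,312,4): print(r,p[r,190:252:2].mean(1).astype(int).tolist())
"
```

```text
7.9 [ 0.54853093 -0.03941172  0.08197631] [-4.17320697  0.67245272  1.65027598]
(np.float64(222.7), np.float64(252.5), np.int64(214), np.int64(261)) [-28.69  -0.55] [ 0.53495392 -0.04110251  0.095     ]
(np.float64(218.7), np.float64(269.5), np.int64(210), np.int64(278)) [-12.34  -0.  ] [ 0.54248831 -0.04049425  0.095     ]
(np.float64(217.7), np.float64(276.5), np.int64(209), np.int64(285)) [-5.83 -0.2 ] [ 0.5452296 -0.0408744  0.095    ]
280 [65, 70, 65, 64, 65, 62, 70, 67, 66, 65, 67, 69, 65, 69, 68, 63, 72, 66, 63, 132, 120, 124, 124, 102, 33, 99, 99, 101, 98, 103, 77]
284 [85, 83, 78, 78, 70, 69, 68, 64, 60, 51, 55, 53, 65, 64, 67, 68, 56, 65, 56, 56, 55, 47, 52, 66, 67, 60, 65, 64, 64, 64, 59]
288 [95, 93, 98, 97, 94, 96, 97, 80, 52, 54, 54, 58, 51, 52, 64, 65, 65, 65, 65, 65, 66, 61, 69, 68, 65, 63, 68, 64, 63, 65, 57]
292 [96, 98, 96, 94, 91, 95, 93, 79, 54, 54, 53, 51, 50, 66, 67, 63, 67, 61, 68, 68, 69, 97, 104, 98, 99, 101, 100, 97, 92, 82, 72]
296 [94, 96, 98, 96, 99, 101, 91, 76, 52, 56, 53, 54, 70, 72, 71, 70, 65, 68, 66, 65, 88, 95, 95, 97, 100, 87, 62, 75, 84, 68, 64]
300 [96, 100, 97, 92, 91, 93, 96, 75, 50, 51, 60, 69, 68, 65, 69, 65, 65, 67, 68, 68, 93, 99, 96, 99, 98, 99, 81, 58, 54, 61, 74]
304 [93, 98, 96, 100, 91, 98, 89, 72, 50, 67, 69, 67, 68, 71, 67, 66, 65, 68, 63, 64, 71, 101, 97, 95, 95, 101, 96, 57, 55, 54, 64]
308 [96, 95, 93, 94, 93, 97, 90, 68, 67, 62, 67, 62, 63, 69, 69, 69, 67, 67, 68, 66, 66, 75, 100, 101, 99, 95, 98, 88, 58, 53, 65]
```

servo_tool --pt "255 -0.001 0 0 0" --pt "255 -0.002 0 0 0" --pt "255 -0.003 -0.0005 0 0" --pt "255 -0.004 -0.0007 0 0" --pt "255 -0.005 -0.0008 0 0" --pt "255 -0.006 -0.001 0 0" --pt "255 -0.007 -0.001 0 0" --pt "255 -0.008 -0.001 0 0" --pt "255 -0.008 -0.001 0 0" --pt "255 -0.008 -0.001 0 0"

```text
time_s: 8.78
tcp_pos: [0.5506, -0.0397, 0.082]
tcp_rot: [[-1.0, 0.003, 0.0], [0.003, 1.0, 0.0], [-0.0, 0.0, -1.0]]
contact_force: [-3.6, 1.3, 0.6]
opening: 0.092
finger_force: 20.0
```

```bash
python3 -c "
from h import *
s=manip.sense();print(s['time_s'],s['tcp_pos'],s['contact_force'])
snap('wrist','w6')
for f in('w5','w6'): t=tbar(f);print(t,kee(atz(f,t[0],t[1],.057)),cap(f))
"
```

```text
8.7833 [ 0.55062759 -0.03969123  0.08196794] [-3.55670204  1.34402486  0.57478372]
(np.float64(217.7), np.float64(276.5), np.int64(209), np.int64(285)) [-5.83 -0.2 ] [ 0.5452296 -0.0408744  0.095    ]
(np.float64(217.7), np.float64(280.5), np.int64(209), np.int64(289)) [-1.81 -0.04] [ 0.5470786  -0.04113335  0.095     ]
```

servo_tool --pt "255 -0.001 0 0 0" --pt "255 -0.002 0 0 0" --pt "255 -0.003 -0.0005 0 0" --pt "255 -0.004 -0.001 0 0" --pt "255 -0.005 -0.001 0 0" --pt "255 -0.006 -0.0015 0 0" --pt "255 -0.007 -0.0015 0 0" --pt "255 -0.008 -0.002 0 0" --pt "255 -0.008 -0.002 0 0" --pt "255 -0.008 -0.002 0 0"

```text
time_s: 9.67
tcp_pos: [0.5526, -0.0402, 0.082]
tcp_rot: [[-1.0, 0.002, 0.0], [0.002, 1.0, -0.0], [-0.0, -0.0, -1.0]]
contact_force: [-3.0, 0.4, 0.1]
opening: 0.097
finger_force: 20.0
```

```bash
python3 -c "
from h import *
s=manip.sense();print(s['time_s'],s['tcp_pos'],s['contact_force'])
snap('wrist','w7')
for f in('w6','w7'): t=tbar(f);print(t,kee(atz(f,t[0],t[1],.057)),cap(f))
"
```

```text
9.6667 [ 0.55258274 -0.04020996  0.08197386] [-2.99952627  0.43274329  0.14819682]
(np.float64(217.7), np.float64(280.5), np.int64(209), np.int64(289)) [-1.81 -0.04] [ 0.5470786  -0.04113335  0.095     ]
(np.float64(217.7), np.float64(284.5), np.int64(209), np.int64(293)) [ 2.12 -0.18] [ 0.54880157 -0.04166296  0.095     ]
```

servo_tool --pt "255 -0.001 0 0 0" --pt "255 -0.002 -0.0005 0 0" --pt "255 -0.003 -0.001 0 0" --pt "255 -0.004 -0.001 0 0" --pt "255 -0.005 -0.0015 0 0" --pt "255 -0.006 -0.002 0 0" --pt "255 -0.007 -0.002 0 0" --pt "255 -0.008 -0.0025 0 0" --pt "255 -0.009 -0.003 0 0" --pt "255 -0.009 -0.003 0 0"

```text
time_s: 10.55
tcp_pos: [0.5548, -0.0409, 0.082]
tcp_rot: [[-1.0, 0.002, -0.0], [0.002, 1.0, 0.0], [0.0, 0.0, -1.0]]
contact_force: [-3.5, 0.5, -0.2]
opening: 0.091
finger_force: 20.0
```

```bash
python3 -c "
from h import *
s=manip.sense();print(s['time_s'],s['tcp_pos'],s['contact_force'])
snap('wrist','w8')
for f in('w7','w8'): t=tbar(f);print(t,kee(atz(f,t[0],t[1],.057)),cap(f))
"
```

```text
10.55 [ 0.55475951 -0.04093753  0.08195433] [-3.45394834  0.53771173 -0.23055395]
(np.float64(217.7), np.float64(284.5), np.int64(209), np.int64(293)) [ 2.12 -0.18] [ 0.54880157 -0.04166296  0.095     ]
(np.float64(218.7), np.float64(289.5), np.int64(210), np.int64(298)) [ 6.78 -0.01] [ 0.55072845 -0.04240133  0.095     ]
```

servo_tool --pt "255 -0.001 -0.0005 0 0" --pt "255 -0.002 -0.001 0 0" --pt "255 -0.003 -0.001 0 0" --pt "255 -0.0035 -0.001 0 0" --pt "255 -0.0035 0.0005 0 0" --pt "255 -0.0035 0.002 0 0" --pt "255 -0.0035 0.0035 0 0" --pt "255 -0.0035 0.0045 0 0" --pt "255 -0.0035 0.0045 0 0" --pt "255 -0.0035 0.0045 0 0"

```text
time_s: 11.43
tcp_pos: [0.5551, -0.0401, 0.0819]
tcp_rot: [[-1.0, 0.002, -0.002], [0.002, 1.0, -0.0], [0.002, -0.0, -1.0]]
contact_force: [-7.6, -1.8, 1.7]
opening: 0.097
finger_force: 20.0
```

```bash
python3 -c "
from h import *
s=manip.sense();print(s['time_s'],s['tcp_pos'],s['contact_force'])
snap('wrist','w9')
for f in('w8','w9'): t=tbar(f);print(t,kee(atz(f,t[0],t[1],.057)),cap(f))
"
```

```text
11.4333 [ 0.55513225 -0.04005417  0.08192105] [-7.61853686 -1.81499961  1.70978913]
(np.float64(218.7), np.float64(289.5), np.int64(210), np.int64(298)) [ 6.78 -0.01] [ 0.55072845 -0.04240133  0.095     ]
(np.float64(218.7), np.float64(288.5), np.int64(210), np.int64(297)) [6.51 0.86] [ 0.55082666 -0.04152695  0.095     ]
```

servo_tool --pt "255 0 0.001 0 0" --pt "255 0.001 0.002 0 0" --pt "255 0.0015 0.003 0 0" --pt "255 0.0015 0.004 0 0" --pt "255 0.0015 0.005 0 0" --pt "255 0.0015 0.006 0 0" --pt "255 0.0015 0.006 0 0" --pt "255 0.0015 0.006 0 0" --pt "255 0.0015 0.006 0 0" --pt "255 0.0015 0.006 0 0"

```text
time_s: 12.32
tcp_pos: [0.5553, -0.0384, 0.082]
tcp_rot: [[-1.0, 0.002, 0.0], [0.002, 1.0, -0.0], [-0.0, -0.0, -1.0]]
contact_force: [-4.9, -0.7, 1.7]
opening: 0.094
finger_force: 20.0
```

```bash
python3 -c "
from h import *
s=manip.sense();print(s['time_s'],s['tcp_pos'],s['contact_force'])
snap('wrist','w10')
for f in('w9','w10'): t=tbar(f);print(t,kee(atz(f,t[0],t[1],.057)),cap(f))
"
```

```text
12.3167 [ 0.55528746 -0.03835158  0.08199191] [-4.86258306 -0.71395136  1.70476361]
(np.float64(218.7), np.float64(288.5), np.int64(210), np.int64(297)) [6.51 0.86] [ 0.55082666 -0.04152695  0.095     ]
(np.float64(218.7), np.float64(288.5), np.int64(210), np.int64(297)) [6.46 2.58] [ 0.55113021 -0.03982221  0.095     ]
```

servo_tool --pt "255 0 0.001 0 0" --pt "255 0 0.002 0 0" --pt "255 0 0.003 0 0" --pt "255 0 0.004 0 0" --pt "255 0 0.005 0 0" --pt "255 0 0.006 0 0" --pt "255 0 0.006 0 0" --pt "255 0 0.006 0 0" --pt "255 0 0.006 0 0" --pt "255 0 0.006 0 0"

```text
time_s: 13.2
tcp_pos: [0.5554, -0.0379, 0.082]
tcp_rot: [[-1.0, 0.002, 0.0], [0.002, 1.0, -0.002], [-0.0, -0.002, -1.0]]
contact_force: [-4.6, -7.7, 0.2]
opening: 0.098
finger_force: 20.0
```

```bash
python3 -c "
from h import *
s=manip.sense();print(s['time_s'],s['tcp_pos'],s['contact_force'])
snap('wrist','w11')
for f in('w10','w11'): t=tbar(f);print(t,kee(atz(f,t[0],t[1],.057)),cap(f))
for f in('w8','w11'):
  p=np.load('pics/'+f+'.npz')['p']
  for r in range(284,316,4): print(r,p[r,190:260:2].mean(1).astype(int).tolist())
"
```

```text
13.2 [ 0.55536355 -0.03793072  0.08202341] [-4.57973087 -7.72925997  0.24156606]
(np.float64(218.7), np.float64(288.5), np.int64(210), np.int64(297)) [6.46 2.58] [ 0.55113021 -0.03982221  0.095     ]
(np.float64(218.7), np.float64(288.5), np.int64(210), np.int64(297)) [6.54 2.93] [ 0.55114461 -0.03955656  0.095     ]
284 [91, 98, 97, 96, 92, 100, 99, 93, 80, 50, 53, 47, 72, 75, 77, 73, 56, 44, 43, 40, 34, 99, 100, 98, 98, 103, 99, 63, 51, 53, 60, 66, 64, 71, 68]
288 [97, 96, 95, 93, 95, 95, 98, 94, 79, 53, 66, 68, 69, 75, 68, 66, 67, 69, 43, 39, 67, 69, 104, 97, 97, 99, 100, 96, 58, 59, 54, 69, 67, 66, 69]
292 [96, 95, 97, 97, 98, 96, 97, 88, 72, 54, 72, 68, 72, 64, 68, 68, 68, 68, 56, 65, 63, 55, 96, 99, 94, 97, 100, 100, 78, 56, 55, 65, 69, 69, 63]
296 [97, 97, 95, 98, 96, 95, 99, 89, 69, 65, 70, 65, 60, 67, 60, 68, 71, 55, 73, 66, 70, 67, 76, 104, 95, 96, 97, 97, 97, 59, 59, 62, 67, 66, 67]
300 [97, 98, 97, 101, 98, 97, 99, 103, 100, 100, 98, 97, 97, 100, 97, 96, 91, 86, 85, 77, 70, 72, 69, 89, 102, 98, 95, 98, 102, 89, 64, 66, 65, 63, 69]
304 [57, 57, 50, 54, 61, 68, 66, 67, 85, 
[... 901 characters left out ...]
5, 66, 68, 65, 73, 69, 54, 71, 73, 102, 97, 96, 99, 99, 100, 59, 58, 69, 68, 71, 66, 73, 70, 63]
300 [102, 97, 101, 101, 101, 96, 104, 100, 99, 102, 103, 97, 96, 99, 101, 95, 96, 97, 94, 89, 84, 100, 95, 96, 99, 99, 89, 58, 68, 69, 71, 69, 66, 70, 64]
304 [53, 54, 54, 60, 7, 21, 20, 45, 62, 67, 82, 90, 95, 100, 102, 101, 103, 103, 102, 102, 99, 99, 98, 100, 99, 101, 98, 97, 99, 94, 104, 104, 108, 104, 97]
308 [56, 57, 58, 62, 13, 15, 18, 15, 9, 23, 29, 23, 27, 30, 29, 33, 23, 24, 25, 20, 14, 29, 53, 96, 93, 92, 93, 99, 97, 94, 103, 104, 101, 98, 99]
312 [40, 39, 41, 25, 19, 10, 16, 25, 17, 20, 23, 20, 21, 30, 18, 28, 22, 19, 27, 22, 25, 26, 66, 88, 87, 91, 93, 94, 96, 96, 87, 50, 52, 51, 20]
```

The bar is seated and caught: 7.7 N resistance on the pull, with the bar against the lips. I'll let go of the post and lift.

servo_tool --pt "255 0 -0.002 0 0" --pt "180 0 -0.002 0 0" --pt "180 0 -0.002 0 0" --pt "180 0 -0.002 0 0" --pt "180 0 -0.002 0 0" --pt "180 0 -0.002 -0.02 0" --pt "180 0 -0.002 -0.06 0" --pt "180 0 -0.002 -0.11 0" --pt "180 0 -0.002 -0.15 0" --pt "180 0 -0.002 -0.16 0"

```text
time_s: 14.08
tcp_pos: [0.5562, -0.0375, 0.1244]
tcp_rot: [[-1.0, 0.002, 0.004], [0.002, 1.0, -0.001], [-0.004, -0.001, -1.0]]
contact_force: [0.7, 0.3, -0.6]
opening: 0.292
finger_force: 0.0
```

```bash
python3 -c "
from h import *
snap('wrist','w12');s=manip.sense();print(s['time_s'],s['tcp_pos'],s['contact_force'],s['opening'])
p=np.load('pics/w12.npz')['p'].astype(int);m=((p[...,2]>60)&(p[...,1]<45)&(p[...,0]<45)).astype(np.uint8)
n,l,st,c=cv2.connectedComponentsWithStats(m)
for i in range(1,n):
  if st[i,4]>60: print(st[i],c[i],atz('w12',*c[i],.095)[:2],atz('w12',*c[i],.05)[:2], atz('w12',*c[i],.06)[:2])
  if st[i,4]>300:
    v,u=np.nonzero(l==i);print(cv2.minAreaRect(np.c_[u,v].astype(np.float32)))
t=tbar('w12');print(t,kee(atz('w12',t[0],t[1],.057)))"
```

```text
14.1333 [ 0.5559831  -0.03744424  0.12381764] [ 0.56729195  0.00272796 -0.92138618] 0.2921019170443176
[ 383  130   38   75 1542] [401.43255512 165.83787289] [ 0.49836203 -0.00332925] [0.50245938 0.00643607] [0.50154886 0.004266  ]
((400.70538330078125, 165.83242797851562), (23.159263610839844, 77.49163818359375), 17.10272979736328)
[302 269  27  27 569] [314.88752197 281.88400703] [ 0.55051107 -0.03978113] [ 0.5691396  -0.04017302] [ 0.56499993 -0.04008594]
((315.0, 282.0), (26.0, 26.0), 90.0)
(np.float64(228.7), np.float64(335.5), np.int64(220), np.int64(344)) [56.74  1.92]
```

The bar stays seated, with the post at (0.5505,-0.0398). The paddle middle is at about (0.502, 0.006), which puts the lever at about 1.8. Next I'll place the closed fingers on the paddle's -y side.

servo_tool --pt "255 0.02 0.005 0 0.01" --pt "255 0.06 0.013 0 0.03" --pt "255 0.11 0.023 0 0.05" --pt "255 0.16 0.034 0 0.067" --pt "255 0.21 0.045 0 0.067" --pt "255 0.245 0.052 0 0.067" --pt "255 0.258 0.055 0 0.067" --pt "255 0.258 0.055 0 0.067" --pt "255 0.258 0.055 0 0.067" --pt "255 0.258 0.055 0 0.067" --grip_force 5

```text
time_s: 14.97
tcp_pos: [0.4913, -0.0235, 0.1219]
tcp_rot: [[-0.977, 0.211, 0.0], [0.211, 0.977, -0.0], [-0.0, -0.0, -1.0]]
contact_force: [-0.3, 0.3, 0.4]
opening: 0.009
finger_force: 0.0
```

```bash
python3 -c "
from h import *
snap('wrist','w13');s=manip.sense();print(s['time_s'],s['tcp_pos'],s['tcp_rot'][:2,:2],s['contact_force'],s['opening'])
p=np.load('pics/w13.npz')['p'].astype(int);m=((p[...,2]>60)&(p[...,1]<45)&(p[...,0]<45)).astype(np.uint8)
n,l,st,c=cv2.connectedComponentsWithStats(m)
for i in range(1,n):
  if st[i,4]>60: print(st[i],c[i],atz('w13',*c[i],.05)[:2], atz('w13',*c[i],.06)[:2])
"
```

```text
15.0167 [ 0.49125772 -0.02354319  0.12190658] [[-0.97739547  0.2114191 ]
 [ 0.2114191   0.9773955 ]] [ 0.56420473  0.56639529 -0.05701746] 0.00404989170190893
[ 365  230   22   78 1053] [376.16904084 269.75403609] [0.50269052 0.00731067] [0.49868459 0.00649383]
[300 400  25  19 362] [312.14917127 408.78729282] [ 0.58948186 -0.04924402] [ 0.58122781 -0.04729271]
```

servo_tool --pt "255 0 0 0.03 0" --pt "255 0 0 0.08 0" --pt "255 0 0 0.14 0" --pt "255 0 0 0.19 0" --pt "255 0 0 0.23 0" --pt "255 0 0 0.255 0" --pt "255 0 0 0.264 0" --pt "255 0 0 0.264 0" --pt "255 0 0.01 0.264 0" --pt "255 0 0.02 0.264 0"

```text
time_s: 15.85
tcp_pos: [0.4923, -0.0185, 0.0565]
tcp_rot: [[-0.977, 0.212, 0.001], [0.212, 0.977, -0.0], [-0.001, -0.0, -1.0]]
contact_force: [-0.3, 0.1, 0.4]
opening: 0.007
finger_force: 0.0
```

servo_tool --pt "255 0 0.005 0 0" --pt "255 0 0.009 0 0" --pt "255 0 0.013 0 0" --pt "255 0 0.017 0 0" --pt "255 0 0.02 0 0" --pt "255 0 0.02 0 0" --pt "255 0 0.02 0 0" --pt "255 0 0.02 0 0" --pt "255 0 0.02 0 0" --pt "255 0 0.02 0 0"

```text
time_s: 16.68
tcp_pos: [0.4929, -0.0137, 0.056]
tcp_rot: [[-0.977, 0.211, 0.0], [0.211, 0.977, -0.0], [-0.0, -0.0, -1.0]]
contact_force: [-0.2, -0.1, 0.4]
opening: 0.009
finger_force: 0.0
```

```bash
cat >> h.py <<'E'
def pose(phi,d=.021,r=.070,P=P):
    th=phi+1.119;h=np.array([np.cos(th),np.sin(th)]);t=np.array([np.sin(th),-np.cos(th)]);return P+r*h-d*t,th-np.pi/2
def plan(f0,f1,n=9,cur=None,**k):
    p0,a0=pose(f0,**k)
    if cur is not None: p0,a0=cur
    y=np.array([np.cos(a0),np.sin(a0)]);x=np.array([-y[1],y[0]])  # tool x: left of y (z down)
    out=[]
    for i in range(1,11):
        s=min(1,i/n);p,a=pose(f0+(f1-f0)*s,**k);d=p-p0;out.append([255,round(d@x/.25,3),round(d@y/.25,3),0,round((a0-a)/np.pi,3)])
    print(out)
E
python3 -c "
from h import *
s=manip.sense();R=s['tcp_rot'];print(R[:2,0],R[:2,1]);a=np.arctan2(R[1,1],R[0,1]);print(s['tcp_pos'],pose(1.81),a)
plan(1.81,1.4,cur=(s['tcp_pos'][:2],a))"
```

```text
[-0.97739198  0.21143539] [0.21143539 0.97739198]
[ 0.49292528 -0.01366924  0.05597468] (array([ 0.49364501, -0.01375759]), 1.3582036732051037) 1.357753005298496
[[255, np.float64(0.001), np.float64(0.013), 0, np.float64(0.014)], [255, np.float64(0.004), np.float64(0.026), 0, np.float64(0.029)], [255, np.float64(0.006), np.float64(0.039), 0, np.float64(0.043)], [255, np.float64(0.008), np.float64(0.052), 0, np.float64(0.058)], [255, np.float64(0.009), np.float64(0.066), 0, np.float64(0.072)], [255, np.float64(0.009), np.float64(0.079), 0, np.float64(0.087)], [255, np.float64(0.009), np.float64(0.092), 0, np.float64(0.101)], [255, np.float64(0.009), np.float64(0.106), 0, np.float64(0.116)], [255, np.float64(0.007), np.float64(0.119), 0, np.float64(0.13)], [255, np.float64(0.007), np.float64(0.119), 0, np.float64(0.13)]]
```

servo_tool --pt "255 0.001 0.007 0 0.007" --pt "255 0.001 0.013 0 0.014" --pt "255 0.003 0.02 0 0.022" --pt "255 0.004 0.026 0 0.029" --pt "255 0.005 0.033 0 0.036" --pt "255 0.006 0.039 0 0.043" --pt "255 0.007 0.046 0 0.05" --pt "255 0.008 0.052 0 0.058" --pt "255 0.009 0.059 0 0.065" --pt "255 0.009 0.066 0 0.072"

```text
time_s: 17.52
tcp_pos: [0.494, 0.0025, 0.0559]
tcp_rot: [[-0.905, 0.426, -0.001], [0.426, 0.905, -0.001], [0.0, -0.001, -1.0]]
contact_force: [-2.2, -4.1, 1.1]
opening: 0.005
finger_force: 2.4
```

```bash
cat > look.py <<'E'
from h import *
import sys
f=sys.argv[1]
snap('wrist',f);s=manip.sense();R=s['tcp_rot'];a=np.arctan2(R[1,1],R[0,1]);F=s['contact_force'];y=R[:,1];x=R[:,0]
print(s['time_s'],s['tcp_pos'],a,'F along push',F@y,'side',F@x,F[2],s['opening'])
d=np.load('pics/'+f+'.npz');p=d['p'].astype(int);m=((p[...,2]>60)&(p[...,1]<45)&(p[...,0]<45)).astype(np.uint8)
n,l,st,c=cv2.connectedComponentsWithStats(m)
for i in range(1,n):
  if st[i,4]>60:
    q=atz(f,*c[i],.055)[:2];print(st[i],c[i].round(1),'z.055',q,'lever',np.arctan2(*(q-P)[::-1])-1.119,'r',np.linalg.norm(q-P),'z.095',atz(f,*c[i],.095)[:2])
E
python3 look.py w14
```

```text
17.5667 [0.49400408 0.00275847 0.05592467] 1.1295583814167718 F along push -4.074357611947937 side -0.6960198513779005 0.705504976045259 0.004122067866156013
[349 267  25  46 777] [361.8 290.8] z.055 [0.48884482 0.02271903] lever 1.6459002498076714 r 0.08351039715855135 z.095 [0.47087708 0.02562065]
```

```bash
python3 -c "
from h import *
s=manip.sense();R=s['tcp_rot'];a=np.arctan2(R[1,1],R[0,1]);print(pose(1.58),a)
plan(1.58,1.05)
plan(1.05,.6)"
```

```text
(array([0.49425094, 0.00300333]), 1.1282036732051033) 1.1295583814167718
[[255, np.float64(0.004), np.float64(0.017), 0, 0.019], [255, np.float64(0.008), np.float64(0.033), 0, 0.037], [255, np.float64(0.01), np.float64(0.051), 0, 0.056], [255, np.float64(0.012), np.float64(0.068), 0, 0.075], [255, np.float64(0.012), np.float64(0.085), 0, 0.094], [255, np.float64(0.012), np.float64(0.102), 0, 0.112], [255, np.float64(0.01), np.float64(0.119), 0, 0.131], [255, np.float64(0.008), np.float64(0.136), 0, 0.15], [255, np.float64(0.004), np.float64(0.153), 0, 0.169], [255, np.float64(0.004), np.float64(0.153), 0, 0.169]]
[[255, np.float64(0.004), np.float64(0.014), 0, 0.016], [255, np.float64(0.007), np.float64(0.028), 0, 0.032], [255, np.float64(0.009), np.float64(0.043), 0, 0.048], [255, np.float64(0.011), np.float64(0.057), 0, 0.064], [255, np.float64(0.012), np.float64(0.072), 0, 0.08], [255, np.float64(0.012), np.float64(0.086), 0, 0.095], [255, np.float64(0.012), np.float64(0.101), 0, 0.111], [255, np.float64(0.011), np.float64(0.116), 0, 0.127], [255, np.float64(0.009), np.float64(0.13), 0, 0.143], [255, np.float64(0.009), np.float64(0.13), 0, 0.143]]
```

servo_tool --pt "255 0.004 0.017 0 0.019" --pt "255 0.008 0.033 0 0.037" --pt "255 0.01 0.051 0 0.056" --pt "255 0.012 0.068 0 0.075" --pt "255 0.012 0.085 0 0.094" --pt "255 0.012 0.102 0 0.112" --pt "255 0.01 0.119 0 0.131" --pt "255 0.008 0.136 0 0.15" --pt "255 0.004 0.153 0 0.169" --pt "255 0.004 0.153 0 0.169"

```text
time_s: 18.4
tcp_pos: [0.5096, 0.0381, 0.0559]
tcp_rot: [[-0.564, 0.826, -0.0], [0.826, 0.564, -0.0], [-0.0, -0.001, -1.0]]
contact_force: [-0.8, -3.1, 0.6]
opening: 0.008
finger_force: 1.6
```

```bash
python3 look.py w15
```

```text
18.45 [0.50945073 0.0378905  0.05585939] 0.6025972634412137 F along push -3.118675308055877 side -1.214297088218612 -0.11073213002940241 0.00488531662229057
[349 268  26  45 758] [362.3 291.1] z.055 [0.51649477 0.05825473] lever 1.0983254764888224 r 0.08300730204666504 z.095 [0.50233364 0.06987139]
```

servo_tool --pt "255 0.004 0.014 0 0.016" --pt "255 0.007 0.028 0 0.032" --pt "255 0.009 0.043 0 0.048" --pt "255 0.011 0.057 0 0.064" --pt "255 0.012 0.072 0 0.08" --pt "255 0.012 0.086 0 0.095" --pt "255 0.012 0.101 0 0.111" --pt "255 0.011 0.116 0 0.127" --pt "255 0.009 0.13 0 0.143" --pt "255 0.009 0.13 0 0.143"

```text
time_s: 19.28
tcp_pos: [0.5352, 0.0582, 0.0559]
tcp_rot: [[-0.151, 0.989, -0.0], [0.989, 0.151, 0.0], [0.0, -0.0, -1.0]]
contact_force: [-0.8, -0.9, -0.7]
opening: 0.006
finger_force: 0.8
```

```bash
python3 look.py w16; python3 -c "
from h import *
plan(.6,.3);plan(.3,.14,n=8)"
```

```text
19.3333 [0.53497459 0.05814276 0.05584637] 0.15407004410078357 F along push -1.9674426388696338 side -0.9160316680233727 0.9990251062463966 0.00544965232198665
[351 269  25  44 740] [362.8 292.1] z.055 [0.55105002 0.07318318] lever 0.6398575385509344 r 0.08264024610851967 z.095 [0.54320278 0.08989155]
[[255, np.float64(0.003), np.float64(0.009), 0, 0.011], [255, np.float64(0.005), np.float64(0.019), 0, 0.021], [255, np.float64(0.007), np.float64(0.028), 0, 0.032], [255, np.float64(0.009), np.float64(0.038), 0, 0.042], [255, np.float64(0.01), np.float64(0.048), 0, 0.053], [255, np.float64(0.011), np.float64(0.057), 0, 0.064], [255, np.float64(0.012), np.float64(0.067), 0, 0.074], [255, np.float64(0.012), np.float64(0.077), 0, 0.085], [255, np.float64(0.012), np.float64(0.086), 0, 0.095], [255, np.float64(0.012), np.float64(0.086), 0, 0.095]]
[[255, np.float64(0.002), np.float64(0.006), 0, 0.006], [255, np.float64(0.003), np.float64(0.011), 0, 0.013], [255, np.float64(0.005), np.float64(0.017), 0, 0.019], [255, np.float64(0.006), np.float64(0.023), 0, 0.025], [255, np.float64(0.007), np.float64(0.028), 0, 0.032], [255, np.float64(0.008), np.float64(0.034), 0, 0.038], [255, np.float64(0.009), np.float64(0.04), 0, 0.045], [255, np.float64(0.01), np.float64(0.046), 0, 0.051], [255, np.float64(0.01), np.float64(0.046), 0, 0.051], [255, np.float64(0.01), np.float64(0.046), 0, 0.051]]
```

servo_tool --pt "255 0.003 0.009 0 0.011" --pt "255 0.005 0.019 0 0.021" --pt "255 0.007 0.028 0 0.032" --pt "255 0.009 0.038 0 0.042" --pt "255 0.01 0.048 0 0.053" --pt "255 0.011 0.057 0 0.064" --pt "255 0.012 0.067 0 0.074" --pt "255 0.012 0.077 0 0.085" --pt "255 0.012 0.086 0 0.095" --pt "255 0.012 0.086 0 0.095"

```text
time_s: 20.17
tcp_pos: [0.5559, 0.0644, 0.0559]
tcp_rot: [[0.145, 0.989, 0.0], [0.989, -0.145, 0.0], [0.0, 0.0, -1.0]]
contact_force: [-0.5, 0.1, -0.2]
opening: 0.007
finger_force: 0.1
```

```bash
python3 look.py w17; python3 -c "
from h import *
snap('scene','s17')
# brass pixels and red in scene near latch
for f in('s0','s17'):
  p=np.load('pics/'+f+'.npz')['p'].astype(int);m=((p[...,2]-p[...,0]>35)&(p[...,1]-p[...,0]>12)).astype(np.uint8);m[:200]=0;m[300:]=0;m[:,:255]=0;m[:,400:]=0
  n,l,st,c=cv2.connectedComponentsWithStats(m);print(f,[(st[i].tolist(),c[i].round(1)) for i in range(1,n) if st[i,4]>4])
  m=((p[...,2]>70)&(p[...,1]<60)&(p[...,0]<60)).astype(np.uint8);m[:200]=0;m[300:]=0;m[:,:255]=0;m[:,400:]=0
  n,l,st,c=cv2.connectedComponentsWithStats(m);print(f,'red',[(st[i].tolist(),c[i].round(1)) for i in range(1,n) if st[i,4]>4])
print('T expected hooked open',proj('s17',[.551,-.0834,.055]),'hooked shut-ish',proj('s17',[.5455,-.062,.055]),'T s0',proj('s0',[.4705,-.0285,.057]))
print('post at shut',proj('s17',[.548,-.018,.09]),'post open',proj('s17',[.5505,-.0398,.09]))
"
```

```text
20.2167 [0.55585305 0.06444535 0.05593213] -0.14435545900611094 F along push -0.38675156677793626 side -0.16040325760450694 0.042274923002012535 0.005143784279097368
[351 270  25  43 736] [362.8 292.7] z.055 [0.57596094 0.07403629] lever 0.3369772339372654 r 0.08258003636894154 z.095 [0.57332336 0.0923681 ]
s0 [([258, 200, 5, 4, 10], array([260.2, 201.4])), ([267, 200, 18, 5, 50], array([275.8, 202.2])), ([391, 213, 9, 10, 46], array([395.2, 217.2])), ([390, 225, 10, 9, 19], array([394.6, 229.2])), ([275, 263, 4, 13, 18], array([276.8, 268.3])), ([279, 263, 9, 7, 21], array([282.8, 265.3]))]
s0 red []
s17 [([258, 200, 5, 4, 10], array([260.2, 201.4])), ([294, 212, 7, 2, 9], array([297.3, 212.7])), ([391, 213, 9, 10, 46], array([395.2, 217.2])), ([277, 214, 16, 5, 21], array([283.7, 216.1])), ([390, 225, 10, 9, 20], array([394.5, 229.1])), ([307, 258, 3, 5, 9], array([307.7, 259.9])), ([312, 260, 3, 3, 8], array([312.9, 260.9])), ([306, 287, 4, 2, 6], array([307.5, 287.7]))]
s17 red [([291, 236, 6, 11, 23], array([293.7, 240.9])), ([304, 238, 4, 2, 6], array([305.5, 238.3]))]
T expected hooked open [316.34550893 263.47104213] hooked shut-ish [309.44743497 260.41258507] T s0 [276.71263301 263.77402349]
post at shut [299.82337755 240.73591927] post open [305.67335229 244.03093236]
```

```bash
python3 -c "
from h import *
print(proj('s17',[.5625,-.0258,.095]),proj('s17',[.557,-.0695,.057]),proj('s17',[.5725,-.09,.057]))
Q=np.array([.5687,.0099])
# lip/keeper corner image shift: band rim comparisons
a=np.load('pics/s0.npz')['p'];b=np.load('pics/s17.npz')['p']
# local template match of keeper shoulder patch from s0
for (u,v) in((318,262),(325,268),(322,272)):
  t=a[v-7:v+8,u-7:u+8];r=cv2.matchTemplate(b[v-25:v+26,u-25:u+26],t,cv2.TM_CCOEFF_NORMED);_,mx,_,lo=cv2.minMaxLoc(r);print((u,v),mx,lo[0]-18,lo[1]-18)
print(proj('s0',[*M,.04]),proj('s0',[*(M-.012*np.array([.14,.99])),.057]))
"
```

```text
[306.29947591 238.51371652] [314.96121295 259.53604856] [324.92967439 261.0927779 ]
(318, 262) 0.7484642863273621 -3 -2
(325, 268) 0.8919665217399597 -4 -2
(322, 272) 0.8579913377761841 -4 -2
[314.64655837 269.82415257] [316.92208559 266.44273258]
```

The scene image confirms it. The keeper has moved about (-4,-2) px with the bar, the cap is where the chain model predicts, and the lever is at about 0.3. I'll ease it past centre.

servo_tool --pt "255 0.001 0.005 0 0.006" --pt "255 0.003 0.01 0 0.012" --pt "255 0.004 0.015 0 0.017" --pt "255 0.005 0.02 0 0.022" --pt "255 0.006 0.025 0 0.028" --pt "255 0.007 0.029 0 0.033" --pt "255 0.008 0.033 0 0.037" --pt "255 0.008 0.036 0 0.04" --pt "255 0.008 0.036 0 0.04" --pt "255 0.008 0.036 0 0.04"

```text
time_s: 21.1
tcp_pos: [0.5652, 0.0651, 0.056]
tcp_rot: [[0.269, 0.963, 0.0], [0.963, -0.269, 0.0], [0.0, 0.0, -1.0]]
contact_force: [0.6, -0.1, -0.2]
opening: 0.003
finger_force: 0.0
```

```bash
python3 look.py w18
```

```text
21.15 [0.56515142 0.06511439 0.0560012 ] -0.272496241858498 F along push -1.4554199801980368 side 1.0676517527245222 -0.4804409371893409 0.007598472585668721
[352 271  25  42 743] [363.3 293. ] z.055 [0.5865683  0.07198807] lever 0.2059791624213121 r 0.08246713634522845 z.095 [0.58622039 0.09057306]
```

servo_tool --pt "255 0.001 0.003 0 0.003" --pt "255 0.001 0.006 0 0.006" --pt "255 0.002 0.009 0 0.01" --pt "255 0.003 0.012 0 0.013" --pt "255 0.003 0.015 0 0.016" --pt "255 0.004 0.018 0 0.019" --pt "255 0.004 0.021 0 0.022" --pt "255 0.004 0.021 0 0.022" --pt "255 0.004 0.021 0 0.022" --pt "255 0.004 0.021 0 0.022"

```text
time_s: 21.98
tcp_pos: [0.5704, 0.0647, 0.056]
tcp_rot: [[0.335, 0.942, 0.0], [0.942, -0.335, 0.0], [0.0, -0.0, -1.0]]
contact_force: [0.2, -0.2, -0.3]
opening: 0.008
finger_force: 0.0
```

```bash
python3 look.py w19
```

```text
22.0333 [0.57040072 0.06466892 0.05596645] -0.34167891063404615 F along push 0.6835815295246871 side -0.019366854617152117 -0.15314064718160325 0.0038611775654014665
[365 272  34  41 980] [381.4 295.4] z.055 [0.59850305 0.06682859] lever 0.04765384857423971 r 0.0813849646403822 z.095 [0.59758828 0.08637376]
```

The paddle has jumped away from the fingers (column 363→381, lever about 0), so it snapped shut. I'll back off and lift.

servo_tool --pt "255 0 -0.02 0 0" --pt "255 0 -0.05 0 0" --pt "255 0 -0.08 0 0" --pt "255 0 -0.1 0 0" --pt "255 0 -0.11 -0.05 0" --pt "255 0 -0.11 -0.15 0" --pt "255 0 -0.11 -0.27 0" --pt "255 0 -0.11 -0.38 0" --pt "255 0 -0.11 -0.42 0" --pt "255 0 -0.11 -0.42 0"

```text
time_s: 22.87
tcp_pos: [0.5455, 0.0739, 0.1639]
tcp_rot: [[0.335, 0.942, 0.005], [0.942, -0.335, -0.0], [0.001, 0.005, -1.0]]
contact_force: [0.6, -0.1, -0.3]
opening: 0.005
finger_force: 0.0
```

servo_tool --pt "255 0 -0.04 -0.05 0" --pt "255 0 -0.12 -0.1 0" --pt "255 0 -0.2 -0.15 0" --pt "255 0 -0.28 -0.2 0" --pt "255 0 -0.34 -0.22 0" --pt "255 0 -0.38 -0.22 0" --pt "255 0 -0.4 -0.22 0" --pt "255 0 -0.4 -0.22 0" --pt "255 0 -0.4 -0.22 0" --pt "255 0 -0.4 -0.22 0"

```text
time_s: 23.7
tcp_pos: [0.4507, 0.1071, 0.2153]
tcp_rot: [[0.335, 0.942, -0.001], [0.942, -0.335, -0.0], [-0.0, -0.001, -1.0]]
contact_force: [-0.2, -0.2, 0.1]
opening: 0.004
finger_force: 0.0
```

```bash
python3 look.py w20; python3 -c "
from h import *
snap('scene','s20');a=np.load('pics/s0.npz')['p'];b=np.load('pics/s20.npz')['p']
for (u,v) in((325,268),(322,272)):
  t=a[v-7:v+8,u-7:u+8];r=cv2.matchTemplate(b[v-25:v+26,u-25:u+26],t,cv2.TM_CCOEFF_NORMED);_,mx,_,lo=cv2.minMaxLoc(r);print((u,v),mx,lo[0]-18,lo[1]-18)
"
```

```text
23.75 [0.45071731 0.10714325 0.21541488] -0.3421891036195765 F along push 0.45903105288923307 side -0.384879856932202 0.00047520484875527083 0.009426540008655166
[486 205  31  53 867] [499.7 229.5] z.055 [0.5895194  0.05373784] lever 0.09490560821397165 r 0.06588971241363974 z.095 [0.5739917  0.07023375]
[504 343  15  16  96] [511.3 350.1] z.055 [ 0.5779961  -0.06108787] lever -2.476540488098192 r 0.054318346746134595 z.095 [ 0.56404325 -0.02889921]
(325, 268) 0.8981273174285889 -4 -2
(322, 272) 0.8864409923553467 -4 -2
```

```bash
python3 -c "
from workcell import manip
print(manip.job_done())"
```

```text
the job is handed in; nothing more can be done
None
```

The latch is shut and the job handed in at about 24 s: the T-bar hooked in the keeper, the keeper moved in with it, and the lever snapped past centre on its own. The last look put the lever at about 0.09 rad, within my measuring error of fully shut. I read no more than about 9 N while hooking and 5 N on the lever, and met none of the surrounding things.

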